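# Dial the code and open the parts safe

## Task

Open the blue parts safe: turn its left dial to number 3, then its right dial to number 7, and slide the steel cover fully open to the left. The lock is worn, so each dial lets the spring bolt step somewhere within half a number of its mark: turn slowly there, feel for it, and stop at once - never force a dial that has caught, run it a whole number past its code, or drag at the cover while it is still bolted. Leave the other things on the bench alone.

Things in the scene. Friction and masses are not known exactly. Their poses are not given: they have to be found in the camera images.
- case: Blue parts safe fixed to the bench, 200 (x) x 240 (y) x 60 mm high; origin at the centre of its underside, x points from its dial side (towards the robot) to its back, y to its left. On the flat top stand a left and a right dial at x -48, y +52 and -52 mm; behind them a steel cover lies over the right rear half and slides to the left (+y) between rails 6 mm high.
- dial_left (a joint): Left dial, rad, clockwise from above; the red pointer's angle from 0. Ten marks, clockwise, 0.628 apart, are 0 to 9; 0 is the long orange one at the back (+x of the safe). Number 3 is 1.885; starts at 0.85 to 1.35. Turns with 0.05 to 0.15 N m, stays put. The middle of its gate lies anywhere within 0.28 of 3: the bolt begins to dip 0.1 to 0.15 before it, hard walls stop the dial 0.07 past it.
- dial_right (a joint): Right dial, rad, clockwise from above, read like the left one. Number 7 is 4.398; starts at 4.93 to 5.43, so it is turned anticlockwise. Its gate lies anywhere within 0.28 of 7 and acts like the left one's, but can be felt only after the left dial has let the bolt step, as the bolt reaches the right wheel only then. More than 0.4 N m on a caught dial is forcing.
- dial_left_grip (a point): Point on the vertical axis of the left dial, 20 mm above the safe's top, half-way up its grip: an upright aluminium bar 36 mm long, 10 mm thick, from 7 to 32 mm above the safe's top, on a round skirt of 37 mm diameter. The bar lies along the pointer; the red line marks its pointing half.
- dial_right_grip (a point): The same point on the right dial, of the same shape and size.
- bolt (a joint): Spring bolt, m: orange pin, 7 mm thick, 6 mm high, in a slot between the dials. 0 to 0.002 locked (red mark, rear); 0.006 to 0.008 once in the left dial's gate (yellow), 0.015 once in the right one's too (green, front): the cover is free. A 4 N spring drives it towards the robot; it dips with rising drag, then drops in 0.15 s; a fast turn may jump a gate or ram it.
- bolt_pin (a point): Top of the orange bolt pin; it moves 15 mm towards the dial side (-x of the safe).
- cover (a joint): Travel of the sliding cover in m: 0 shut, 0.090 at its stop fully open, to the safe's left (+y). About 2 N to slide once the bolt is fully back; it stays where it is left. More than 10 N against the bolt is dragging.
- cover_handle (a point): Middle of the cover's black upright handle, 22 mm above the safe's top: a bar 44 mm long along the safe's x, 10 mm thick along y, from 4 to 34 mm above the safe's top.
- brass_elbow: Brass elbow fitting, 51x44x25 mm, a bystander at the left of the bench.
- brass_nipple: Brass nipple, 30x38x26 mm, a bystander at the left.
- ptfe_tape: Blue roll of tape, 54 mm wide, 14 mm high, a bystander at the left.
- screwdriver: Screwdriver with amber handle, 201 mm long, a bystander at the right.
- caliper: Digital caliper, 180 mm long, a bystander at the right.
- grease_tin: Round tin, 64 mm wide, 22 mm high, a bystander at the right.

How it is judged:
By the outcome, as a careful person would: the job done as asked, in the order asked, and still so for the second after the job is handed in, with the robot touching nothing.
It also fails if it takes over 70 s, if anything falls off the work surface, if the arm or the gripper's body presses on something with over 40 N, if the wrist force passes 120 N, or if a joint passes its speed limit or range.

## Robot

A 7-joint arm with a two-finger parallel gripper is mounted at the origin on a cart in front of the work surface, level with it; the furniture and walls round the work are solid. World frame = base frame: x ahead of the robot, y to its left, z up, the work surface at z = 0. Lengths are in m, angles in rad, forces in N, time in s.
With the tool pointing down it reaches from about 0.4 to 0.85 m from the base axis. Payload 10.4 kg.
Tool frame: the origin (TCP) lies midway between the tips of the shut fingers; the grasp point (between the pads) lies 19 mm behind it; z points along the fingers, y is the line along which they close (so a half turn about z gives the same grasp; the last joint's range is limited). The gripper opens to 85 mm and grips with 20 to 120 N. Pads are 22 mm wide; open, the fingers measure 114 mm over their backs; the gripper's body (76 mm by 85 mm) begins 54 mm behind the grasp point. The pads swing forward as they close: fully open they stand 13 mm farther back than shut.
Start: joints at [1.215, 0.332, -0.065, 1.46, 0.022, 1.35, -0.088], TCP at [0.204, -0.591, 0.201] pointing down, gripper open.
Joint ranges: [-2.6, 2.6], [-0.5, 2.12], [-1.47, 1.34], [0.16, 2.42], [-1.27, 4.41], [0.06, 2.06], [-2.6, 2.6]. Speed limits (rad/s): [2.22, 2.22, 2.79, 2.79, 3.14, 3.14, 3.14].

## Interface

Orientations are given as a unit quaternion [x, y, z, w].
In Python, from workcell import monitor, eyes, manip gives the robot as it stands.
- The arm moves only by the tool send_rows, never from a script. Its arguments are lists of equal length, an entry for each row: "offset": the shift along the tool's x, y, z in mm, a list of three; "roll": the turn about the tool's z in rad. In form: {"offset": [[tx, ty, tz], ...], "roll": [roll, ...]}. A call has exactly 5 rows; each row is the pose to reach, as a shift and turn from the pose commanded when the call began, along the tool's axes at that moment; what a row does not reach only later rows make up. A row lasts 1/12 s, in which the tool goes at most 41.7 mm and 7.16 degrees, less where a joint would pass 70% of its speed; a pose out of reach is approached as far as the arm can. A call with a gripper value outside its range is refused whole. "jaw" is the opening, from 0 (shut) to 1 (fully open), set as the call begins (left out, the last holds). The fingers move at their own pace and stop on an object; "newtons" is the grip in N (left out, the last holds). Time passes only in rows, so rows that repeat a pose let the fingers close, or fill a call up. It gives the time, the measured TCP pose, the force and the opening at its end, in the units of the state.
- monitor.get_obs(): the state, without advancing time (a new reading comes with each control period).
- eyes.camera(name): name is "scene" or "side" or "wrist"; returns (picture, depth): 420x560x3 uint8, blue, green, red; 420x560 float32, m along the optical axis (not along the pixel's ray), 0 where there is no reading.
- eyes.camera_params(name): a dict with "fovy" (degrees; the focal length in pixels is half the picture's height over the tangent of half this angle, whatever the lens; pixels are square), "cx", "cy" (the principal point, pixels), "R" (3x3) and "t" (3): a world point X has camera coordinates R X + t. Camera axes: x right, y down, z forward; pixel columns grow to the right and rows downward; lengths in m; the calibration is good to about 2 mm. A picture is of the moment at which its call begins: read the wrist's pose just before it. camera_params takes no time and is no camera call; for the wrist camera it gives the pose at the moment of the call.
- manip.hand_in(): hands the job in, once; it reports no verdict.
The state is a dict: "clock": time; "joint_pos": joint angles; "joint_velocities": joint speeds; "tau": joint torques, N m; "position": TCP position; "ee_rot": TCP orientation; "ft_force": force on the tool from outside, world axes, zero at the start; "torque": the same for the moment, N m; "grip_width": opening from 0.0 (shut) to 1.0 (fully open).
Only numpy, scipy, OpenCV 4.12 (cv2) and the standard library are available. Lean on these libraries where they do the work, as an engineer would, in place of code of your own. Each camera call takes 0.05 s, during which the arm holds its last target. There are 200 camera calls.

## Working session

There is one attempt and no reset: what is moved stays moved. The work goes in short steps, Python scripts to look and compute and a tool call to move; the robot and the scene stay as the last step left them, time stands still between calls to the robot, and variables do not carry over. Pictures are saved under pics/ and viewed, on a budget of 10 in all, crops included, one or two more only if the job needs it, and the job is handed in when it is done.

Besides the shell and the picture viewer there is one more tool, called as name([rows], argument=value, ...), one row to a line, values as JSON. send_rows: Moves the arm, as the interface text tells. Its arguments: {"type":"object","properties":{"offset":{"type":"array"},"roll":{"type":"array"},"jaw":{"type":"number"},"newtons":{"type":"number"}},"required":["offset","roll"]}

```bash
mkdir -p pics
cat > h.py <<'E'
import numpy as np,cv2
from scipy.spatial.transform import Rotation as Ro
from workcell import monitor,eyes,manip
def shot(n,f=None):
    p=eyes.camera_params(n); im,d=eyes.camera(n)
    if f: cv2.imwrite('pics/'+f,im); np.savez('pics/'+f+'.npz',im=im,d=d,R=p['R'],t=p['t'],f=210/np.tan(np.radians(p['fovy'])/2),cx=p['cx'],cy=p['cy'])
    return im,d,p
def load(f): return np.load('pics/'+f+'.npz')
def cloud(q):
    v,u=np.mgrid[:420,:560]; d=q['d']
    P=np.stack([(u-q['cx'])/q['f']*d,(v-q['cy'])/q['f']*d,d],-1)
    return (P-q['t'])@q['R']   # R^T (P-t)
def px(q,X):
    c=q['R']@np.array(X)+q['t']; return q['f']*c[:2]/c[2]+[q['cx'],q['cy']]
E
python3 - <<'E'
from h import *
for n in('scene','side'):
    shot(n,n+'1.png'); p=eyes.camera_params(n); print(n,p['fovy'],-np.array(p['R']).T@p['t'])
o=monitor.get_obs(); print({k:np.round(v,3) for k,v in o.items()})
a=cv2.imread('pics/scene1.png');b=cv2.imread('pics/side1.png')
cv2.imwrite('pics/both.png',cv2.resize(np.vstack([a,b]),(800,1200))[:1200])
E
```

```text
scene 56.58206312357959 [-0.12124488 -0.95984201  1.00926137]
side 45.91474406435012 [0.22544531 1.11611942 0.91190094]
{'clock': np.float64(0.1), 'joint_pos': array([ 1.215,  0.333, -0.065,  1.461,  0.022,  1.35 , -0.089]), 'joint_velocities': array([ 0.001, -0.001, -0.001, -0.001,  0.001,  0.   , -0.001]), 'tau': array([ 2.0000e-03, -6.2675e+01,  5.0000e-02, -3.9243e+01,  1.7000e-02,
        7.0000e-03, -0.0000e+00]), 'position': array([ 0.204, -0.59 ,  0.2  ]), 'ee_rot': array([ 0.986,  0.166, -0.   , -0.001]), 'ft_force': array([-0.134,  0.302,  0.533]), 'torque': array([0.085, 0.014, 0.04 ]), 'grip_width': np.float64(1.001)}
```

View pics/scene1.png

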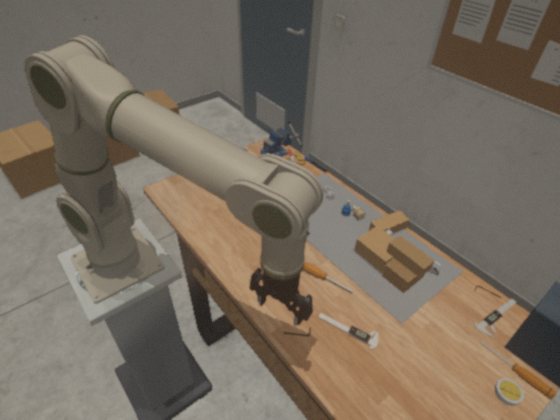

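View pics/side1.png

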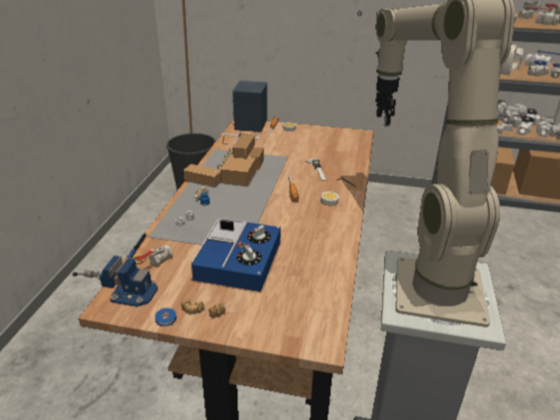

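The side view shows the safe around (240,253), with the left dial at (248,255), the right dial at (260,235) and the cover handle at (227,225). In the scene view the arm hides it. Next I'll locate the safe from depth.

Run:
```python
from h import *
q=load('side1.png');C=cloud(q)
m=np.zeros((420,560),bool);m[215:290,190:285]=1
m&=(abs(C[...,2]-.06)<.006)
P=C[m]; r=cv2.minAreaRect((P[:,:2]*1000).astype(np.float32)); print(r, P[:,2].mean())
print(cv2.boxPoints(r))
for u,v in((248,255),(260,235),(227,225)):print(C[v,u])
a=q['im'][205:295,180:295];cv2.imwrite('pics/c1.png',cv2.resize(a,None,fx=6.5,fy=6.5,interpolation=2))
```

```text
((573.140869140625, -0.46887969970703125), (246.1079864501953, 202.58737182617188), 88.73371124267578) 0.06085292495618763
[[ 469.15253  -121.25432 ]
 [ 671.6904   -125.73132 ]
 [ 677.1292    120.31656 ]
 [ 474.5913    124.793564]]
[0.52577755 0.05888705 0.07223084]
[ 0.51949213 -0.05411703  0.06361657]
[ 0.62239897 -0.05870947  0.08039472]
```

View pics/c1.png

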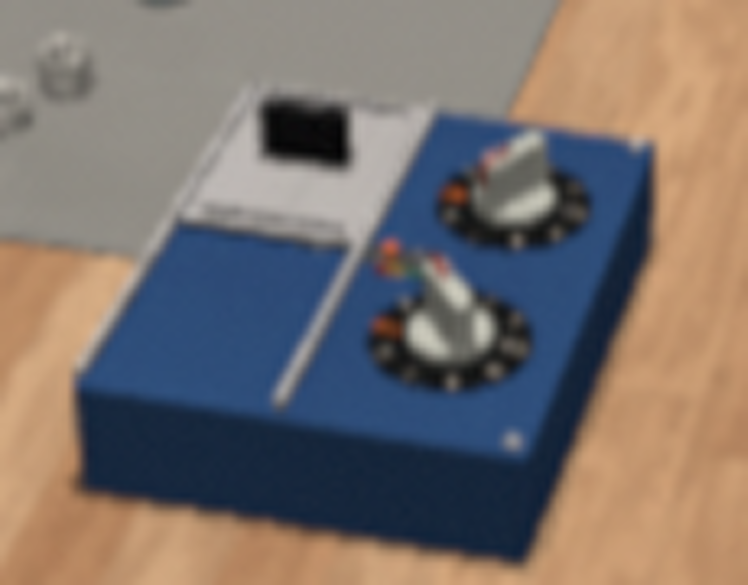

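```bash
cat >> h.py <<'E'
def go(target,xang=None):
    "offset mm in tool frame to world target; roll to put tool x at world angle xang"
    o=monitor.get_obs(); R=Ro.from_quat(o['ee_rot']).as_matrix()
    a=np.arctan2(R[1,0],R[0,0])
    print('t',round(float(o['clock']),2),'pos',np.round(o['position'],4),'xang',round(a,3),'offs',np.round(R.T@(np.array(target)-o['position'])*1000,1),'roll',None if xang is None else round(a-xang,3),'q',np.round(o['joint_pos'],2))
E
python3 - <<'E'
from h import *
p=eyes.camera_params('wrist');o=monitor.get_obs();R=Ro.from_quat(o['ee_rot']).as_matrix()
R2=np.array(p['R']);print('cam in tool',R.T@(-R2.T@p['t']-o['position']),'axes',np.round(R2@R,3),p['fovy'])
go([.48,0,.25],-.022)
E
```

```text
cam in tool [ 0.07133464 -0.00118607 -0.17246699] axes [[-0.     1.    -0.   ]
 [-0.96  -0.001 -0.281]
 [-0.281  0.     0.96 ]] 66.95477841887676
t 0.1 pos [ 0.2041 -0.5904  0.2003] xang 0.333 offs [ 453.7 -467.9  -49.1] roll 0.355 q [ 1.22  0.33 -0.06  1.46  0.02  1.35 -0.09]
```

send_rows([
  [20,-20,-10],
  [45,-46,-20],
  [70,-72,-30],
  [95,-98,-40],
  [120,-124,-49],
], roll=[0,0,0,0,0])

```text
clock: 0.52
position: [0.2774, -0.4326, 0.2502]
ee_rot: [0.986, 0.166, -0.0, -0.0]
ft_force: [-0.3, -0.0, -0.0]
grip_width: 1.0
```

send_rows([
  [25,-26,0],
  [50,-52,0],
  [75,-78,0],
  [100,-104,0],
  [125,-130,0],
], roll=[0,0,0,0,0])

```text
clock: 0.93
position: [0.353, -0.2688, 0.2498]
ee_rot: [0.986, 0.166, -0.0, 0.0]
ft_force: [1.3, -0.7, -0.2]
grip_width: 0.998
```

send_rows([
  [25,-26,0],
  [50,-52,0],
  [75,-78,0],
  [100,-104,0],
  [125,-130,0],
], roll=[0.05,0.12,0.19,0.27,0.355])

```text
clock: 1.35
position: [0.4286, -0.1051, 0.2499]
ee_rot: [1.0, -0.013, -0.0, 0.0]
ft_force: [0.6, -0.7, -0.9]
grip_width: 1.0
```

```bash
python3 -c "
from h import *
go([.48,0,.25],-.022)"
```

```text
t 1.35 pos [ 0.4286 -0.1051  0.2499] xang -0.026 offs [ 4.860e+01 -1.064e+02 -1.000e-01] roll -0.004 q [ 0.76 -0.08 -0.58  1.81 -0.04  1.4  -1.41]
```

send_rows([
  [12,-25,0],
  [24,-50,0],
  [36,-75,0],
  [48,-106,0],
  [48,-106,0],
], roll=[0,0,0,0,0])

```text
clock: 1.77
position: [0.4798, 0.0044, 0.25]
ee_rot: [1.0, -0.007, 0.0, -0.001]
ft_force: [-0.3, 0.9, 0.9]
grip_width: 1.0
```

Run:
```python
from h import *
go([.48,0,.25],-.022)
shot('wrist','w1.png')
q=load('w1.png');C=cloud(q)
m=(abs(C[...,2]-.06)<.004);P=C[m]
r=cv2.minAreaRect((P[:,:2]*1000).astype(np.float32)); print(r,P[:,2].mean())
k=cv2.resize(q['im'],(800,600),interpolation=2);cv2.imwrite('pics/w1b.png',k)
```

```text
t 1.77 pos [0.4798 0.0044 0.25  ] xang -0.015 offs [ 0.2  4.4 -0. ] roll 0.007 q [ 0.63  0.03 -0.73  1.72  0.02  1.4  -1.69]
((568.3658447265625, -1.2738494873046875), (240.34219360351562, 189.5120849609375), 89.13421630859375) 0.060342301637025496
```

View pics/w1b.png

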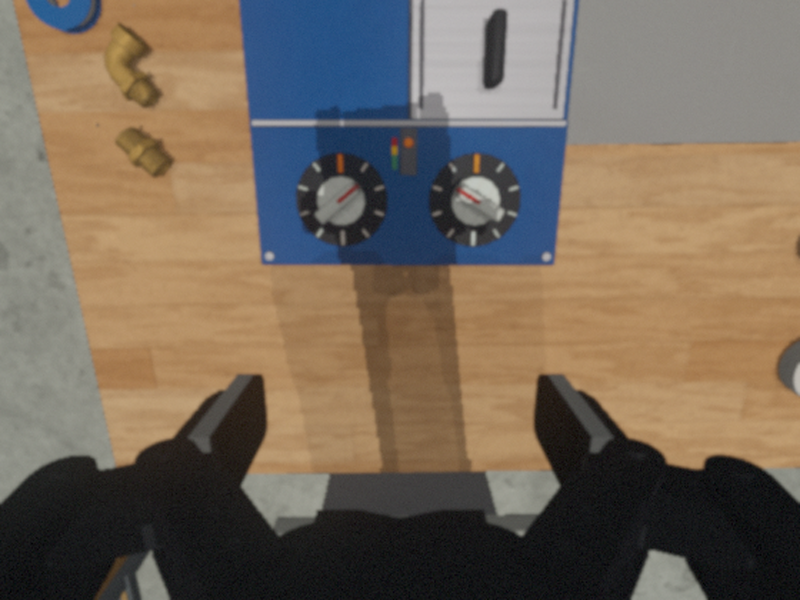

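Wrist view (800x600): left dial at (342,198) with its pointer at about 1 rad, right dial at (475,198) pointing up-left at about 5.2 rad. The bolt pin is at (408,143) next to the red mark, so it's locked, and the handle is at (495,48). Next I'll measure these exactly.

Run:
```python
from h import *
q=load('w1.png');C=cloud(q);im=q['im'].astype(int)
B,G,Rr=im[...,0],im[...,1],im[...,2]
front=(abs(C[...,2]-.06)<.006)&(B>G+30)&(B>Rr+30)
# front edge: per column lowest row of blue
pts=[]
for u in range(190,382,3):
    v=np.where(front[:,u])[0]
    if len(v): pts.append(C[v.max(),u,:2])
pts=np.array(pts);f=np.polyfit(pts[:,1],pts[:,0],1);print('front x=%.4f+%.4f*y'%(f[1],f[0]),'yaw',-np.arctan(f[0]))
yaw=-np.arctan(f[0])
for nm,u0 in(('L',239),('R',332)):
    w=np.zeros((420,560),bool);w[105:175,u0-33:u0+33]=1
    top=w&(C[...,2]>.084)&(C[...,2]<.099);P=C[top]
    r=cv2.minAreaRect((P[:,:2]*1000).astype(np.float32))
    red=w&(Rr>B+60)&(Rr>G+60)&(C[...,2]>.080)
    c=np.array(r[0]);d=C[red][:,:2].mean(0)*1000-c
    X=P[:,:2]-P[:,:2].mean(0);e=np.linalg.svd(X,full_matrices=False)[2][0];e=e*np.sign(e@d)
    print(nm,r,'n',len(P),'z',np.median(P[:,2]),'mean',P.mean(0),'xang',np.arctan2(e[1],e[0]),'dial',(yaw-np.arctan2(e[1],e[0]))%(2*np.pi),'redang',np.arctan2(d[1],d[0]),red.sum())
w=np.zeros((420,560),bool);w[0:75,325:370]=1
P=C[w&(C[...,2]>.085)];print('handle',P.mean(0),P.min(0),P.max(0))
P=C[(Rr>190)&(G<150)&(B<90)&(C[...,0]<.58)&(C[...,0]>.5)&(abs(C[...,1])<.02)];print('pin',P.mean(0),len(P))
for n in range(4): print(np.round(monitor.get_obs()['torque'],3))
```

```text
front x=0.4796+0.0509*y yaw -0.0508787428893155
L ((526.3416748046875, 50.788482666015625), (10.033356666564941, 36.76837921142578), 38.395809173583984) n 353 z 0.09154405853354677 mean [0.52643254 0.05056991 0.09132712] xang -0.9010786000621559 dial 0.8501998571728404 redang -0.8906971438611115 4
R ((524.353271484375, -52.08460998535156), (37.19303894042969, 9.960592269897461), 58.472225189208984) n 354 z 0.09168418963165892 mean [ 0.52463344 -0.05158801  0.09150404] xang 1.0202896094299931 dial 5.212016954860277 redang 0.978778228437545 23
handle [ 0.62300905 -0.0581657   0.09942973] [ 0.55063417 -0.06545931  0.08502107] [0.64709889 0.00413033 0.42251256]
pin [nan nan nan] 0
[-0.021  0.007 -0.02 ]
[-0.021  0.007 -0.02 ]
[-0.021  0.007 -0.02 ]
[-0.021  0.007 -0.02 ]<stdin>:22: RuntimeWarning: Mean of empty slice.
  ret = um.true_divide(
```

send_rows([
  [10,-10,15],
  [20,-20,30],
  [30,-30,45],
  [40,-40,60],
  [46,-47,80],
], roll=[-0.1,-0.22,-0.34,-0.46,-0.58], jaw=0.5, newtons=20)

```text
clock: 2.23
position: [0.5268, 0.0438, 0.1697]
ee_rot: [0.961, 0.278, 0.001, 0.0]
ft_force: [0.1, 0.5, -0.0]
grip_width: 0.5
```

send_rows([
  [0,0,0],
  [0,0,0],
  [0,0,0],
  [0,0,0],
  [0,0,0],
], roll=[-0.12,-0.24,-0.36,-0.48,-0.6])

```text
clock: 2.65
position: [0.5255, 0.0428, 0.1696]
ee_rot: [0.836, 0.549, -0.001, 0.0]
ft_force: [0.3, -0.7, -0.1]
grip_width: 0.497
```

send_rows([
  [0,0,0],
  [0,0,0],
  [0,0,0],
  [0,0,0],
  [0,0,0],
], roll=[-0.12,-0.24,-0.36,-0.48,-0.6])

```text
clock: 3.07
position: [0.5255, 0.0427, 0.1697]
ee_rot: [0.636, 0.772, -0.001, 0.0]
ft_force: [0.4, -0.0, 0.7]
grip_width: 0.502
```

send_rows([
  [0,0,0],
  [0,0,0],
  [0,0,0],
  [0,0,0],
  [0,0,0],
], roll=[-0.12,-0.24,-0.36,-0.475,-0.475])

```text
clock: 3.48
position: [0.5255, 0.0428, 0.1696]
ee_rot: [0.437, 0.899, -0.0, -0.0]
ft_force: [-0.2, -0.7, 0.7]
grip_width: 0.496
```

```bash
python3 -c "
from h import *
go([.5263,.0508,.07],2.24)"
```

```text
t 3.48 pos [0.5255 0.0428 0.1696] xang 2.237 offs [ 5.8  5.7 99.6] roll -0.003 q [ 0.74  0.29 -1.04  1.72  0.26  1.28  0.3 ]
```

send_rows([
  [2,2,15],
  [4,4,30],
  [6,6,45],
  [6,6,55],
  [6,6,60],
], roll=[0,0,0,0,0])

```text
clock: 3.9
position: [0.5261, 0.0517, 0.1085]
ee_rot: [0.44, 0.898, -0.001, -0.001]
ft_force: [0.1, -0.1, -0.3]
grip_width: 0.497
```

```bash
python3 -c "
from h import *
go([.5263,.0508,.07],2.24)
shot('wrist','w2.png');cv2.imwrite('pics/w2b.png',cv2.resize(load('w2.png')['im'],(800,600)))"
```

```text
t 3.9 pos [0.5261 0.0517 0.1085] xang 2.23 offs [-0.9 -0.3 38.5] roll -0.01 q [ 0.68  0.36 -1.01  1.79  0.33  1.18  0.23]
```

View pics/w2b.png

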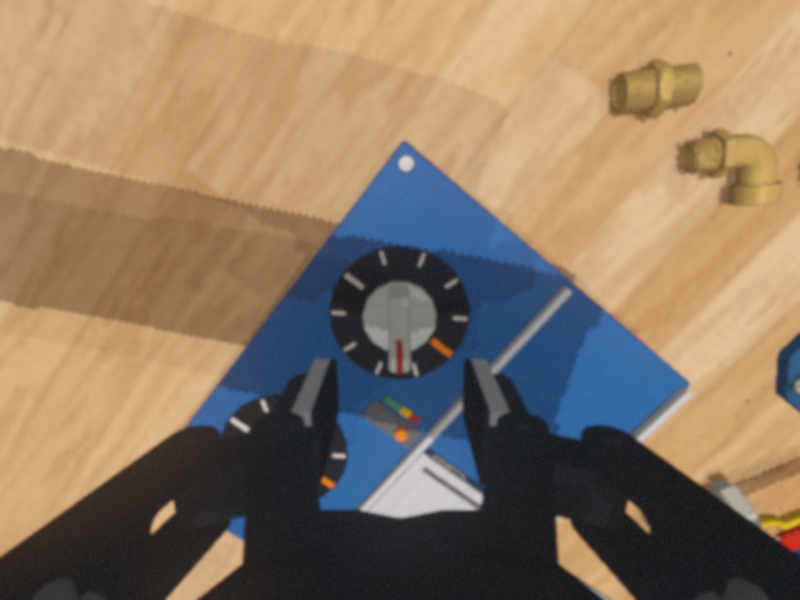

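Wrist view: the bar is vertical at column 400, centred between the fingers, and the bolt pin is at (402,437). I'll go down and close.

send_rows([
  [-1,0,10],
  [-1,0,20],
  [-1,0,30],
  [-1,0,38],
  [-1,0,38],
], roll=[0,0,0,0,0])

```text
clock: 4.37
position: [0.5264, 0.0513, 0.0701]
ee_rot: [0.439, 0.899, -0.001, -0.001]
ft_force: [-0.4, -0.0, 1.0]
grip_width: 0.503
```

send_rows([
  [0,0,0],
  [0,0,0],
  [0,0,0],
  [0,0,0],
  [0,0,0],
], roll=[0,0,0,0,0], jaw=0, newtons=20)

```text
clock: 4.78
position: [0.5277, 0.0516, 0.0723]
ee_rot: [0.439, 0.899, 0.0, 0.0]
ft_force: [-0.6, 0.3, -0.1]
grip_width: -0.003
```

```bash
cat >> h.py <<'E'
def feel(cam=None):
    o=monitor.get_obs(); R=Ro.from_quat(o['ee_rot']).as_matrix()
    a=np.arctan2(R[1,0],R[0,0]); print('t %.2f xang %.3f L %.3f R %.3f'%(o['clock'],a,np.pi-.02-a,2*np.pi-.02-a),'pos',np.round(o['position'],4),'F',np.round(o['ft_force'],1),'M',np.round(o['torque'],3),'w %.3f'%o['grip_width'])
E
python3 -c "
from h import *
feel();im,d,p=shot('wrist','w3.png');feel();cv2.imwrite('pics/w3b.png',cv2.resize(im,(800,600)))"
```

```text
t 4.78 xang 2.233 L 0.889 R 4.030 pos [0.5277 0.0516 0.0723] F [-0.6  0.3 -0.1] M [0.036 0.031 0.024] w -0.003
t 4.83 xang 2.233 L 0.889 R 4.030 pos [0.5277 0.0516 0.0723] F [-0.1  0.7  0.8] M [ 0.022 -0.034  0.009] w -0.002
```

View pics/w3b.png

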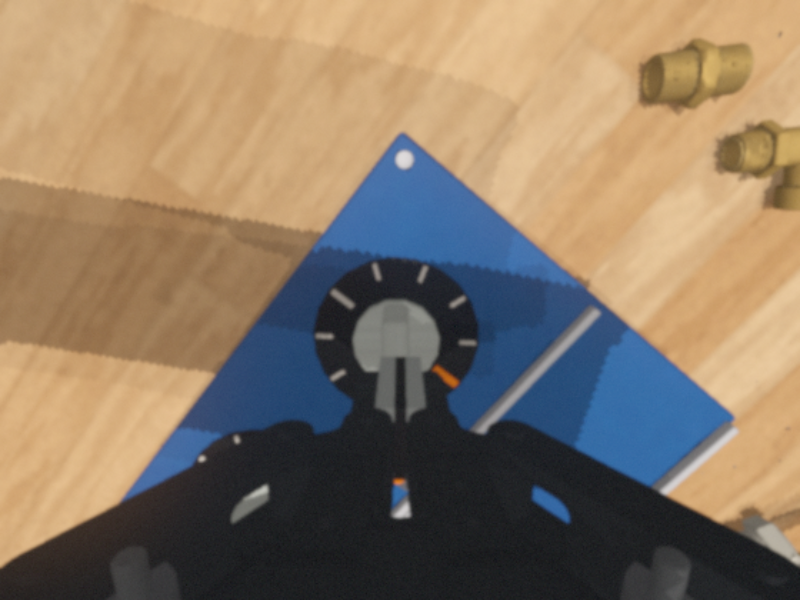

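```bash
python3 -c "
from h import *
q=load('w3.png');C=cloud(q);o=monitor.get_obs();R=Ro.from_quat(o['ee_rot']).as_matrix()
s=.7
for n,u,v in(('bar',396,312),('bar',396,345),('padL',388,362),('padR',413,362),('padR',413,400),('gap',400,362),('gap',400,390),('skirt',372,340),('padtipL',390,375)):
    p=C[int(v*s),int(u*s)];print(n,p.round(4),'tool mm',(R.T@(p-o['position'])*1000).round(1))
"
```

```text
bar [0.5156 0.0652 0.0776] tool mm [18.2 -1.1 -5.4]
bar [0.521  0.0585 0.0901] tool mm [  9.5  -1.  -17.8]
padL [0.5177 0.0586 0.1101] tool mm [ 11.7  -3.6 -37.8]
padR [0.5242 0.0637 0.1101] tool mm [ 11.7   4.7 -37.8]
padR [0.5235 0.0636 0.1358] tool mm [ 12.    4.1 -63.6]
gap [0.5205 0.0618 0.1118] tool mm [ 12.5   0.6 -39.5]
gap [0.5214 0.0606 0.1281] tool mm [ 10.9   0.6 -55.8]
skirt [0.517  0.0467 0.0668] tool mm [  2.7 -11.4   5.5]
padtipL [0.5183 0.0597 0.1205] tool mm [ 12.2  -2.4 -48.3]
```

Run:
```python
from h import *
q=load('scene1.png');C=cloud(q)
P=C[260:330,240:325].reshape(-1,3);P=P[np.hypot(P[:,0]-.204,P[:,1]+.59)<.075];print('scene start: z hist',np.sort(P[P[:,2]>.1][:,2])[:8])
q=load('w1.png');C=cloud(q)
print('w1 tips z (tcp .25)',C[268,int(250*.7)],C[268,int(548*.7)])
for n in('side','scene'):
    shot(n,n+'2.png');q=load(n+'2.png');C=cloud(q);P=C.reshape(-1,3)
    m=(np.hypot(P[:,0]-.527,P[:,1]-.0516)<.05)&(P[:,2]>.094);z=np.sort(P[m][:,2]);print(n,len(z),z[:10].round(4)); print(px(q,[.527,.0516,.07]))
im=load('side2.png')['im'];cv2.imwrite('pics/c2.png',cv2.resize(im[195:290,190:305],None,fx=6,fy=6,interpolation=2))
```

```text
scene start: z hist [0.24239556 0.24264297 0.2453668  0.24558625 0.24566494 0.24649575
 0.24681039 0.24726408]
w1 tips z (tcp .25) [0.49164074 0.04825227 0.30423337] [ 0.48936814 -0.03774617  0.30224377]
side 3564 [0.0941 0.0945 0.0954 0.0966 0.1033 0.1034 0.1038 0.1057 0.1083 0.1084]
[248.27068381 254.02441449]
scene 1400 [0.0943 0.0944 0.0946 0.0948 0.0953 0.1009 0.1031 0.1085 0.1086 0.1092]
[239.9208466  178.70995174]
```

View pics/c2.png

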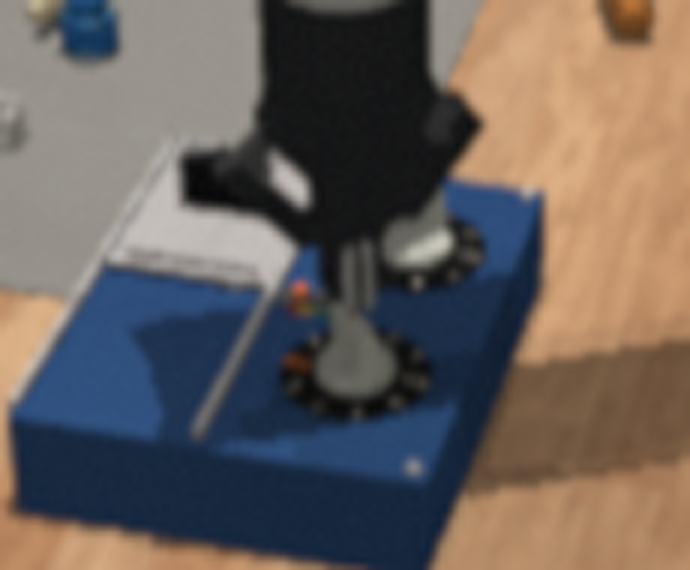

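The side crop shows the shut fingertips (358,300) above the bar top, with the dial untouched at (355,365). The camera depths put the real tips about 36 mm above the reported TCP. I'll trust the images, open up and go lower by that amount.

send_rows([
  [0,0,0],
  [0,-1,0],
  [0,-1,0],
  [0,-1,0],
  [0,-1,0],
], roll=[0,0,0,0,0], jaw=0.4)

```text
clock: 5.35
position: [0.5267, 0.0509, 0.072]
ee_rot: [0.439, 0.899, -0.0, 0.0]
ft_force: [-0.4, 0.0, -0.0]
grip_width: 0.401
```

send_rows([
  [0,0,5],
  [0,0,10],
  [0,0,15],
  [0,0,20],
  [0,0,25],
], roll=[0,0,0,0,0])

```text
clock: 5.77
position: [0.5265, 0.051, 0.0462]
ee_rot: [0.439, 0.899, -0.0, -0.0]
ft_force: [-0.4, -0.3, 0.0]
grip_width: 0.401
```

Run:
```python
from h import *
feel();shot('wrist','w4.png');q=load('w4.png');C=cloud(q);o=monitor.get_obs();R=Ro.from_quat(o['ee_rot']).as_matrix()
T=(C-o['position'])@R*1000
m=(abs(T[...,0])<20)&(abs(T[...,1])>6)&(abs(T[...,1])<30)&(C[...,2]>.075);print(len(T[m]),np.sort(T[m][:,2])[-8:].round(1))
m=(C[...,2]>.086)&(abs(T[...,1])<8)&(abs(T[...,0])<25)&(C[...,2]<.095);print('bar',T[m].mean(0),T[m].min(0),T[m].max(0))
for s in(1,-1):
  m=(T[...,1]*s>5)&(T[...,1]*s<35)&(abs(T[...,0])<16)&(C[...,2]>.1)&(C[...,2]<.115); print(s,len(T[m]),'inner',np.sort(T[m][:,1]*s)[:5].round(1))
```

```text
t 5.77 xang 2.233 L 0.889 R 4.030 pos [0.5265 0.051  0.0462] F [-0.4 -0.3  0. ] M [-0.014 -0.007 -0.027] w 0.401
17814 [-32.1 -32.1 -31.9 -31.9 -31.8 -31.5 -31.4 -31.3]
bar [  1.99370098   0.28683433 -45.89561954] [-18.0891393   -4.83738234 -48.1308102 ] [ 18.54019261   5.19132626 -40.62763993]
1 939 inner [17.6 17.6 17.7 17.7 17.7]
-1 928 inner [16.1 16.1 16.1 16.1 16.1]
```

send_rows([
  [0,0,1],
  [0,0,2],
  [0,0,3],
  [0,0,3],
  [0,0,3],
], roll=[0,0,0,0,0])

```text
clock: 6.23
position: [0.5268, 0.051, 0.0441]
ee_rot: [0.439, 0.899, 0.0, 0.0]
ft_force: [-0.5, 0.2, -1.2]
grip_width: 0.401
```

send_rows([
  [0,0,0],
  [0,0,0],
  [0,0,0],
  [0,0,0],
  [0,0,0],
], roll=[0,0,0,0,0], jaw=0, newtons=25)

```text
clock: 6.65
position: [0.5263, 0.0506, 0.0442]
ee_rot: [0.439, 0.898, -0.001, -0.0]
ft_force: [-4.4, -2.0, 6.2]
grip_width: 0.11
```

```bash
python3 -c "
from h import *
feel();shot('wrist','w5.png');feel()
print(len(load('w5.png')['im']))"
```

```text
t 6.65 xang 2.233 L 0.889 R 4.031 pos [0.5263 0.0506 0.0442] F [-4.4 -2.   6.2] M [-0.38   0.852  0.004] w 0.110
t 6.70 xang 2.233 L 0.889 R 4.031 pos [0.5263 0.0506 0.0442] F [-4.4 -1.8  6.2] M [-0.398  0.841 -0.063] w 0.112
420
```

send_rows([
  [0,0,0],
  [0,0,0],
  [0,0,0],
  [0,0,0],
  [0,0,0],
], roll=[0.04,0.09,0.14,0.19,0.24])

```text
clock: 7.12
position: [0.5265, 0.0507, 0.0442]
ee_rot: [0.544, 0.839, -0.0, 0.0]
ft_force: [-3.3, -1.6, 4.1]
grip_width: 0.104
```

```bash
python3 -c "
from h import *
feel()"
```

```text
t 7.12 xang 1.990 L 1.131 R 4.273 pos [0.5265 0.0507 0.0442] F [-3.3 -1.6  4.1] M [-0.244  0.672  0.108] w 0.104
```

send_rows([
  [0,0,0],
  [0,0,0],
  [0,0,0],
  [0,0,0],
  [0,0,0],
], roll=[0.05,0.1,0.15,0.2,0.23])

```text
clock: 7.53
position: [0.5266, 0.0507, 0.0442]
ee_rot: [0.637, 0.771, -0.0, 0.0]
ft_force: [-1.6, -2.6, 2.9]
grip_width: 0.11
```

```bash
python3 -c "
from h import *
feel();im,d,p=shot('wrist','w6.png');feel();cv2.imwrite('pics/w6b.png',cv2.resize(im,(800,600)))"
```

```text
t 7.53 xang 1.760 L 1.362 R 4.503 pos [0.5266 0.0507 0.0442] F [-1.6 -2.6  2.9] M [-0.275  0.437  0.126] w 0.110
t 7.58 xang 1.759 L 1.363 R 4.504 pos [0.5266 0.0507 0.0442] F [-1.6 -1.2  3.2] M [-0.245  0.544  0.014] w 0.108
```

View pics/w6b.png

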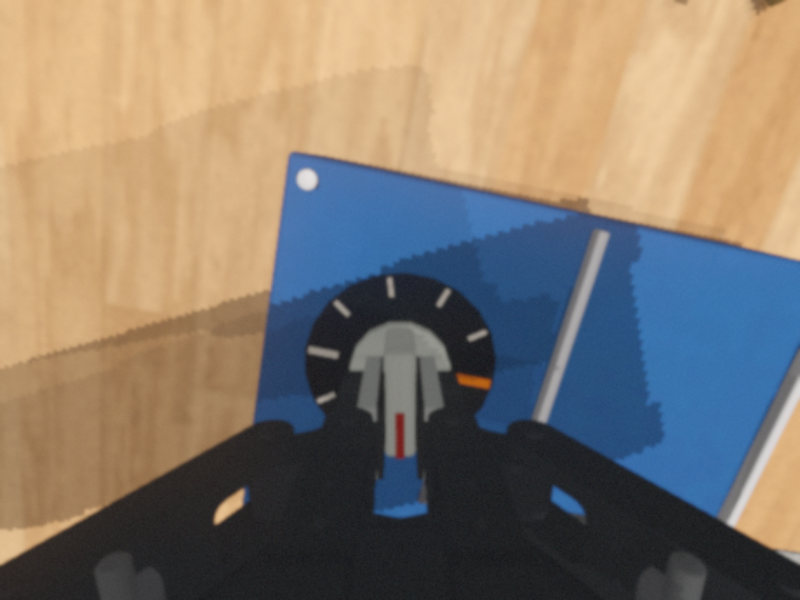

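The dial follows the fingers: its pointer at (400,440) lies along the pads, at about 1.36. From here I'll turn slowly, watching the moment and the bolt in the side view.

```bash
cat >> h.py <<'E'
def pin():
    im,d,p=shot('side','s_.png'); q=load('s_.png')
    a=[px(q,[.5263+.02+.0,0.0,.066])]
    r=im[236:256,232:252].astype(int); w=np.clip(r[...,2]-np.maximum(r[...,1],r[...,0])-40,0,None)
    v,u=np.mgrid[236:256,232:252]; print('pin px n%d'%(w>0).sum(),'uv %.2f %.2f'%((u*w).sum()/w.sum(),(v*w).sum()/w.sum()) if w.sum() else '-', end=' | ')
    feel()
E
python3 -c "
from h import *
q=load('side1.png');print(px(q,[.55,0,.064]),px(q,[.535,0,.064]))
pin()"
```

```text
[245.25121196 243.99115141] [250.27309396 244.69840911]
pin px n6 uv 239.48 242.66 | t 7.63 xang 1.762 L 1.360 R 4.501 pos [0.5266 0.0507 0.0442] F [-3.  -1.4  3.5] M [-0.338  0.574 -0.073] w 0.109
```

send_rows([
  [0,0,0],
  [0,0,0],
  [0,0,0],
  [0,0,0],
  [0,0,0],
], roll=[0.012,0.024,0.036,0.048,0.06])

```text
clock: 8.05
position: [0.5267, 0.0507, 0.0442]
ee_rot: [0.659, 0.752, -0.0, 0.0]
ft_force: [-3.1, -2.1, 5.7]
grip_width: 0.109
```

```bash
python3 -c "
from h import *
feel();pin()"
```

```text
t 8.05 xang 1.703 L 1.418 R 4.560 pos [0.5267 0.0507 0.0442] F [-3.1 -2.1  5.7] M [-0.408  0.647  0.069] w 0.109
pin px n8 uv 239.67 242.68 | t 8.10 xang 1.702 L 1.419 R 4.561 pos [0.5267 0.0507 0.0442] F [-3.3 -1.1  5.8] M [-0.393  0.605  0.043] w 0.115
```

```bash
cat >> h.py <<'E'
_f=feel
def feel(cam=None):
    _f(); print('   tau', np.round(monitor.get_obs()['tau'][4:],3))
E
python3 -c "
from h import *
feel()"
```

```text
t 8.10 xang 1.702 L 1.419 R 4.561 pos [0.5267 0.0507 0.0442] F [-3.3 -1.1  5.8] M [-0.393  0.605  0.043] w 0.115
   tau [-0.093 -1.181  0.112]
```

send_rows([
  [0,0,0],
  [0,0,0],
  [0,0,0],
  [0,0,0],
  [0,0,0],
], roll=[0.012,0.024,0.036,0.048,0.06])

```text
clock: 8.52
position: [0.5267, 0.0507, 0.0442]
ee_rot: [0.681, 0.732, -0.0, 0.0]
ft_force: [-2.6, -2.2, 5.6]
grip_width: 0.109
```

```bash
python3 -c "
from h import *
feel();pin()"
```

```text
t 8.52 xang 1.643 L 1.478 R 4.620 pos [0.5267 0.0507 0.0442] F [-2.6 -2.2  5.6] M [-0.433  0.665  0.077] w 0.109
   tau [-0.133 -1.129  0.168]
pin px n8 uv 239.65 242.71 | t 8.57 xang 1.642 L 1.479 R 4.621 pos [0.5267 0.0508 0.0442] F [-3.4 -1.3  4.7] M [-0.358  0.612  0.107] w 0.109
   tau [-0.128 -1.116  0.095]
```

send_rows([
  [0,0,0],
  [0,0,0],
  [0,0,0],
  [0,0,0],
  [0,0,0],
], roll=[0.01,0.02,0.03,0.04,0.05])

```text
clock: 8.98
position: [0.5267, 0.0507, 0.0442]
ee_rot: [0.699, 0.715, -0.0, 0.0]
ft_force: [-2.4, -2.2, 5.2]
grip_width: 0.111
```

```bash
python3 -c "
from h import *
feel();pin();pin()"
```

```text
t 8.98 xang 1.593 L 1.528 R 4.670 pos [0.5267 0.0507 0.0442] F [-2.4 -2.2  5.2] M [-0.38   0.547  0.099] w 0.111
   tau [-0.146 -1.076  0.143]
pin px n8 uv 239.63 242.72 | t 9.03 xang 1.593 L 1.529 R 4.671 pos [0.5267 0.0507 0.0442] F [-2.4 -2.2  5.7] M [-0.4    0.552  0.048] w 0.108
   tau [-0.145 -1.065  0.074]
pin px n8 uv 239.63 242.75 | t 9.08 xang 1.593 L 1.528 R 4.670 pos [0.5267 0.0507 0.0442] F [-2.7 -1.9  5.7] M [-0.381  0.61   0.027] w 0.107
   tau [-0.151 -1.083 -0.211]
```

send_rows([
  [0,0,0],
  [0,0,0],
  [0,0,0],
  [0,0,0],
  [0,0,0],
], roll=[0.01,0.02,0.03,0.04,0.05])

```text
clock: 9.5
position: [0.5267, 0.0507, 0.0442]
ee_rot: [0.717, 0.697, -0.0, 0.0]
ft_force: [-1.8, -1.4, 4.5]
grip_width: 0.112
```

```bash
python3 -c "
from h import *
feel();pin()"
```

```text
t 9.50 xang 1.543 L 1.578 R 4.720 pos [0.5267 0.0507 0.0442] F [-1.8 -1.4  4.5] M [-0.443  0.553  0.048] w 0.112
   tau [-0.149 -1.019  0.173]
pin px n8 uv 239.64 242.76 | t 9.55 xang 1.542 L 1.579 R 4.721 pos [0.5267 0.0507 0.0442] F [-2.5 -1.   5.6] M [-0.413  0.538 -0.018] w 0.106
   tau [-0.167 -1.059  0.113]
```

send_rows([
  [0,0,0],
  [0,0,0],
  [0,0,0],
  [0,0,0],
  [0,0,0],
], roll=[0.01,0.02,0.03,0.04,0.05])

```text
clock: 9.97
position: [0.5267, 0.0507, 0.0442]
ee_rot: [0.734, 0.679, -0.0, 0.0]
ft_force: [-2.7, -2.3, 4.9]
grip_width: 0.108
```

```bash
python3 -c "
from h import *
feel();pin()"
```

```text
t 9.97 xang 1.493 L 1.628 R 4.770 pos [0.5267 0.0507 0.0442] F [-2.7 -2.3  4.9] M [-0.409  0.542  0.079] w 0.108
   tau [-0.193 -1.038  0.17 ]
pin px n8 uv 239.76 242.75 | t 10.02 xang 1.492 L 1.629 R 4.771 pos [0.5268 0.0507 0.0442] F [-2.3 -1.3  4.9] M [-0.413  0.609  0.002] w 0.108
   tau [-0.189 -1.028  0.108]
```

send_rows([
  [0,0,0],
  [0,0,0],
  [0,0,0],
  [0,0,0],
  [0,0,0],
], roll=[0.008,0.016,0.024,0.032,0.04])

```text
clock: 10.43
position: [0.5268, 0.0507, 0.0442]
ee_rot: [0.747, 0.664, -0.0, 0.0]
ft_force: [-3.0, -1.9, 5.0]
grip_width: 0.112
```

```bash
python3 -c "
from h import *
feel();pin()"
```

```text
t 10.43 xang 1.453 L 1.668 R 4.810 pos [0.5268 0.0507 0.0442] F [-3.  -1.9  5. ] M [-0.445  0.543  0.062] w 0.112
   tau [-0.214 -0.999  0.128]
pin px n8 uv 239.76 242.78 | t 10.48 xang 1.453 L 1.669 R 4.810 pos [0.5268 0.0507 0.0442] F [-2.1 -3.1  5.3] M [-0.387  0.48   0.024] w 0.104
   tau [-0.213 -0.992  0.073]
```

send_rows([
  [0,0,0],
  [0,0,0],
  [0,0,0],
  [0,0,0],
  [0,0,0],
], roll=[0.01,0.02,0.03,0.04,0.05])

```text
clock: 10.9
position: [0.5268, 0.0507, 0.0442]
ee_rot: [0.764, 0.645, -0.0, 0.0]
ft_force: [-2.8, -1.7, 4.9]
grip_width: 0.11
```

```bash
python3 -c "
from h import *
feel();pin()"
```

```text
t 10.90 xang 1.403 L 1.718 R 4.860 pos [0.5268 0.0507 0.0442] F [-2.8 -1.7  4.9] M [-0.464  0.495  0.065] w 0.110
   tau [-0.225 -0.962  0.216]
pin px n6 uv 240.08 242.80 | t 10.95 xang 1.402 L 1.719 R 4.861 pos [0.5269 0.0507 0.0442] F [-3.6 -1.8  4.2] M [-0.44   0.508  0.005] w 0.108
   tau [-0.233 -0.967  0.158]
```

send_rows([
  [0,0,0],
  [0,0,0],
  [0,0,0],
  [0,0,0],
  [0,0,0],
], roll=[0.006,0.012,0.018,0.024,0.03])

```text
clock: 11.37
position: [0.5268, 0.0507, 0.0442]
ee_rot: [0.773, 0.634, -0.0, 0.0]
ft_force: [-3.0, -2.2, 4.5]
grip_width: 0.112
```

```bash
python3 -c "
from h import *
feel();pin();pin()"
```

```text
t 11.37 xang 1.373 L 1.748 R 4.890 pos [0.5268 0.0507 0.0442] F [-3.  -2.2  4.5] M [-0.458  0.46  -0.055] w 0.112
   tau [-0.218 -0.953  0.198]
pin px n6 uv 240.41 242.88 | t 11.42 xang 1.373 L 1.749 R 4.890 pos [0.5269 0.0507 0.0442] F [-2.3 -1.4  5. ] M [-0.46   0.518 -0.091] w 0.106
   tau [-0.21  -0.946  0.169]
pin px n6 uv 240.39 242.87 | t 11.47 xang 1.373 L 1.748 R 4.890 pos [0.5269 0.0507 0.0442] F [-2.2 -2.   5.4] M [-0.45   0.476 -0.149] w 0.113
   tau [-0.211 -0.956 -0.003]
```

send_rows([
  [0,0,0],
  [0,0,0],
  [0,0,0],
  [0,0,0],
  [0,0,0],
], roll=[0.006,0.012,0.018,0.024,0.024])

```text
clock: 11.88
position: [0.5269, 0.0507, 0.0442]
ee_rot: [0.781, 0.625, 0.0, 0.0]
ft_force: [-2.2, -1.6, 5.7]
grip_width: 0.108
```

```bash
python3 -c "
from h import *
feel();pin();pin()"
```

```text
t 11.88 xang 1.349 L 1.773 R 4.914 pos [0.5269 0.0507 0.0442] F [-2.2 -1.6  5.7] M [-0.449  0.446 -0.098] w 0.108
   tau [-0.221 -0.932 -0.01 ]
pin px n0 - | t 11.93 xang 1.349 L 1.772 R 4.914 pos [0.5269 0.0507 0.0442] F [-1.9 -2.3  4.5] M [-0.46   0.442 -0.093] w 0.114
   tau [-0.205 -0.93   0.07 ]
pin px n0 - | t 11.98 xang 1.349 L 1.772 R 4.914 pos [0.5269 0.0507 0.0442] F [-1.2 -0.5  5. ] M [-0.52   0.428 -0.191] w 0.110
   tau [-0.198 -0.93   0.115]
```

The pin's cluster has left its old place, so I'm stopping here, releasing, lifting and checking.

send_rows([
  [0,0,0],
  [0,0,0],
  [0,0,0],
  [0,0,0],
  [0,0,0],
], roll=[0,0,0,0,0], jaw=0.4)

```text
clock: 12.4
position: [0.5267, 0.0511, 0.0439]
ee_rot: [0.781, 0.625, 0.0, -0.0]
ft_force: [0.2, -0.6, -0.0]
grip_width: 0.401
```

send_rows([
  [0,0,-12],
  [0,0,-24],
  [0,0,-36],
  [0,0,-48],
  [0,0,-60],
], roll=[0,0,0,0,0])

```text
clock: 12.82
position: [0.5271, 0.051, 0.1059]
ee_rot: [0.781, 0.624, 0.0, 0.0]
ft_force: [-0.1, -0.2, 0.1]
grip_width: 0.405
```

```bash
python3 -c "
from h import *
feel();im,d,p=shot('wrist','w7.png');cv2.imwrite('pics/w7b.png',cv2.resize(im,(800,600)))
go([.5244,-.0521,.10],1.02)"
```

```text
t 12.82 xang 1.349 L 1.773 R 4.914 pos [0.5271 0.051  0.1059] F [-0.1 -0.2  0.1] M [-0.01   0.054 -0.002] w 0.405
   tau [ 0.305 -0.536 -0.235]
t 12.87 pos [0.5283 0.0513 0.1081] xang 1.349 offs [-101.8   18.9    8.1] roll 0.329 q [ 0.54  0.3  -0.83  1.8   0.24  1.15 -0.59]
```

View pics/w7b.png

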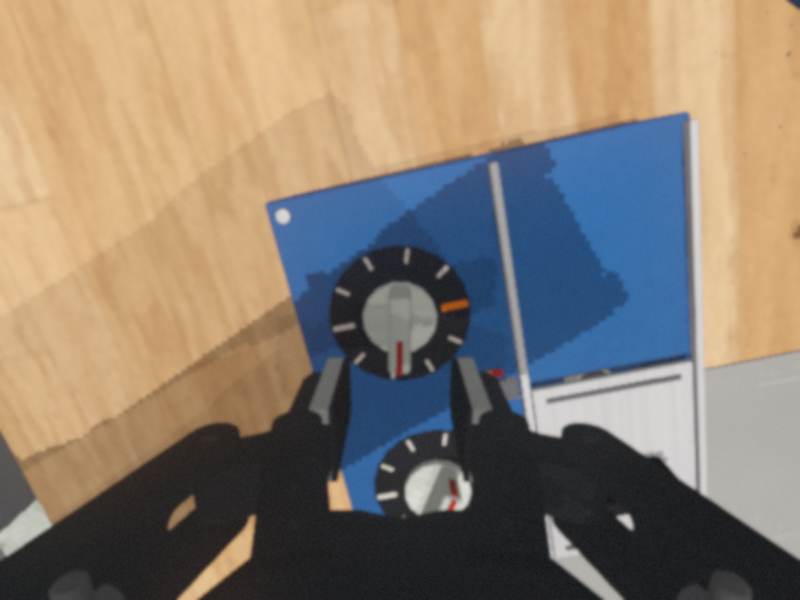

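The left pointer is now just short of mark 3. The rear end of the slot, beside the red mark at (495,373), is empty, but a finger hides the pin itself. I'm moving over the right dial, where the camera looks straight at the bolt.

send_rows([
  [-25,5,0],
  [-50,10,0],
  [-75,15,0],
  [-101,19,0],
  [-101,19,0],
], roll=[0.08,0.16,0.24,0.329,0.329])

```text
clock: 13.28
position: [0.5226, -0.0579, 0.1041]
ee_rot: [0.876, 0.483, -0.001, 0.001]
ft_force: [0.2, -0.1, -0.4]
grip_width: 0.399
```

```bash
python3 -c "
from h import *
feel();im,d,p=shot('wrist','w8.png');cv2.imwrite('pics/w8b.png',cv2.resize(im,(800,600)))
go([.5244,-.0521,.0442],1.02);q=load('w8.png');C=cloud(q);o=monitor.get_obs();R=Ro.from_quat(o['ee_rot']).as_matrix()
T=(C-o['position'])@R*1000
m=(C[...,2]>.086)&(C[...,2]<.096)&(np.hypot(C[...,0]-.5244,C[...,1]+.0521)<.025);P=T[m][:,:2].astype(np.float32);print('bar',T[m].mean(0),cv2.minAreaRect(P))
"
```

```text
t 13.28 xang 1.008 L 2.114 R 5.256 pos [ 0.5226 -0.0579  0.1041] F [ 0.2 -0.1 -0.4] M [-0.024 -0.001 -0.015] w 0.399
   tau [-0.625 -0.1   -0.681]
t 13.33 pos [ 0.5228 -0.055   0.1042] xang 1.014 offs [ 3.4 -0.3 60. ] roll -0.006 q [ 0.66  0.27 -0.73  1.81  0.2   1.13 -0.69]
bar [ 4.25205932  0.12351911 12.78288682] ((3.455810546875, 0.07130908966064453), (9.968449592590332, 36.957313537597656), 89.9849624633789)
```

View pics/w8b.png

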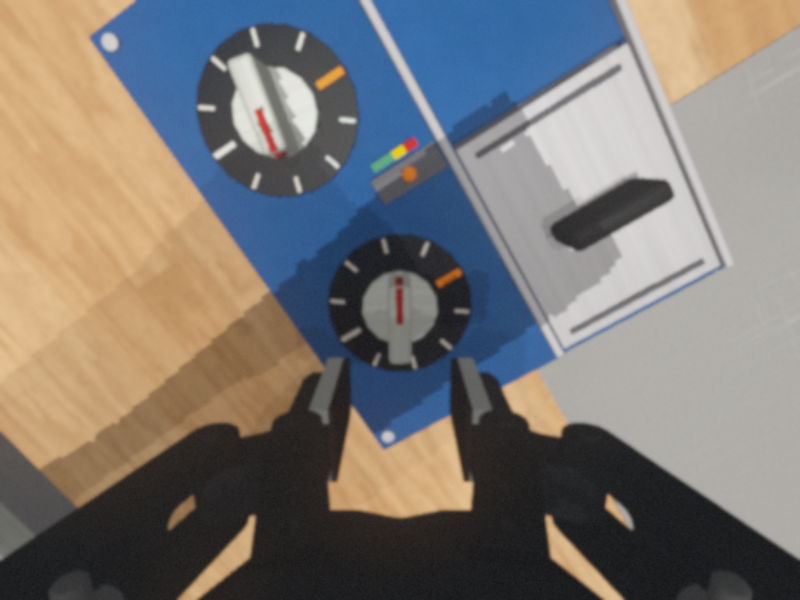

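The pin (409,174) now sits level with the yellow mark, so the left gate has caught. The right bar is vertical and centred at column 400. I'm going down onto the right dial.

send_rows([
  [1,0,0],
  [1,0,14],
  [1,0,28],
  [1,0,42],
  [1,0,50],
], roll=[0,0,0,0,0])

```text
clock: 13.75
position: [0.5231, -0.0494, 0.0529]
ee_rot: [0.872, 0.489, -0.0, -0.001]
ft_force: [-0.5, -1.0, 0.3]
grip_width: 0.399
```

```bash
python3 -c "
from h import *
feel();shot('wrist','w9.png')
go([.5244,-.0521,.0442],1.02);q=load('w9.png');C=cloud(q);o=monitor.get_obs();R=Ro.from_quat(o['ee_rot']).as_matrix()
T=(C-o['position'])@R*1000
m=(C[...,2]>.086)&(C[...,2]<.096)&(np.hypot(C[...,0]-.5244,C[...,1]+.0521)<.025)&(abs(T[...,1])<9);P=T[m][:,:2].astype(np.float32);print('bar',T[m].mean(0),cv2.minAreaRect(P))
"
```

```text
t 13.75 xang 1.023 L 2.099 R 5.241 pos [ 0.5231 -0.0494  0.0529] F [-0.5 -1.   0.3] M [0.031 0.063 0.06 ] w 0.399
   tau [-0.07   0.032  0.061]
t 13.8 pos [ 0.5224 -0.0495  0.0519] xang 1.022 offs [-1.2  3.1  7.7] roll 0.002 q [ 0.63  0.34 -0.71  1.86  0.25  1.04 -0.74]
bar [  0.52181981   3.37079849 -39.50405564] ((-0.6963405609130859, 3.5665574073791504), (37.19952392578125, 9.626696586608887), 0.0739622637629509)
```

send_rows([
  [-1,3,2],
  [-1,3,4],
  [-1,3,6],
  [-1,3,8],
  [-1,3,8],
], roll=[0,0,0,0,0])

```text
clock: 14.22
position: [0.5256, -0.0533, 0.046]
ee_rot: [0.873, 0.488, 0.0, 0.0]
ft_force: [-0.4, 0.3, -0.6]
grip_width: 0.399
```

send_rows([
  [0,0,0],
  [0,0,0],
  [0,0,0],
  [0,0,0],
  [0,0,0],
], roll=[0,0,0,0,0], jaw=0, newtons=25)

```text
clock: 14.63
position: [0.5255, -0.0532, 0.0463]
ee_rot: [0.873, 0.488, -0.0, 0.0]
ft_force: [-4.4, 0.5, 5.9]
grip_width: 0.108
```

```bash
cat >> h.py <<'E'
def wpin():
    im,d,p=shot('wrist','w_.png');q=load('w_.png');r=im.astype(int)
    C=cloud(q); b=(r[...,2]>r[...,1]+50)&(r[...,1]>r[...,0]+15)&(r[...,1]<.7*r[...,2])&(abs(C[...,1])<.02)&(C[...,0]<.58)&(C[...,0]>.51)&(C[...,2]<.08)
    print('wpin n',b.sum(),C[b].mean(0).round(4) if b.sum() else '',end=' | ');feel()
E
python3 -c "
from h import *
feel();wpin();pin()
q=load('w8.png');im=q['im'].astype(int);C=cloud(q);print(im[122,286],C[122,286])"
```

```text
t 14.63 xang 1.020 L 2.102 R 5.243 pos [ 0.5255 -0.0532  0.0463] F [-4.4  0.5  5.9] M [0.184 0.741 0.055] w 0.108
   tau [ 0.429 -1.116  0.006]
wpin n 182 [ 0.5625 -0.0007  0.065 ] | t 14.68 xang 1.020 L 2.102 R 5.243 pos [ 0.5255 -0.0532  0.0463] F [-3.9  0.7  5.2] M [ 0.191  0.786 -0.03 ] w 0.108
   tau [ 0.427 -1.114  0.005]
pin px n10 uv 239.51 250.96 | t 14.73 xang 1.020 L 2.102 R 5.243 pos [ 0.5254 -0.0532  0.0463] F [-3.4  1.2  6.1] M [0.115 0.767 0.044] w 0.106
   tau [ 0.427 -1.116  0.005]
[ 43 112 193] [ 0.56181121 -0.00182551  0.06526415]
```

send_rows([
  [0,0,0],
  [0,0,0],
  [0,0,0],
  [0,0,0],
  [0,0,0],
], roll=[-0.04,-0.08,-0.12,-0.16,-0.2])

```text
clock: 15.15
position: [0.5253, -0.0531, 0.0463]
ee_rot: [0.819, 0.574, -0.0, -0.0]
ft_force: [-4.9, -0.2, 7.8]
grip_width: 0.109
```

send_rows([
  [0,0,0],
  [0,0,0],
  [0,0,0],
  [0,0,0],
  [0,0,0],
], roll=[-0.03,-0.06,-0.09,-0.12,-0.15])

```text
clock: 15.57
position: [0.5252, -0.0531, 0.0463]
ee_rot: [0.774, 0.633, -0.0, -0.0]
ft_force: [-4.6, 1.0, 7.4]
grip_width: 0.107
```

```bash
python3 -c "
from h import *
feel();wpin()"
```

```text
t 15.57 xang 1.371 L 1.750 R 4.892 pos [ 0.5252 -0.0531  0.0463] F [-4.6  1.   7.4] M [ 0.328  1.143 -0.088] w 0.107
   tau [ 0.659 -1.636 -0.603]
wpin n 190 [ 5.624e-01 -5.000e-04  6.480e-02] | t 15.62 xang 1.374 L 1.748 R 4.889 pos [ 0.5252 -0.0531  0.0463] F [-5.3  0.9  7.3] M [ 0.279  1.126 -0.014] w 0.109
   tau [ 0.647 -1.651 -0.398]
```

send_rows([
  [0,0,0],
  [0,0,0],
  [0,0,0],
  [0,0,0],
  [0,0,0],
], roll=[-0.01,-0.02,-0.03,-0.04,-0.05])

```text
clock: 16.03
position: [0.5252, -0.0531, 0.0463]
ee_rot: [0.758, 0.652, -0.0, -0.0]
ft_force: [-4.4, 0.7, 8.0]
grip_width: 0.105
```

```bash
python3 -c "
from h import *
feel();wpin()"
```

```text
t 16.03 xang 1.420 L 1.701 R 4.843 pos [ 0.5252 -0.0531  0.0463] F [-4.4  0.7  8. ] M [ 0.235  1.159 -0.131] w 0.105
   tau [ 0.731 -1.678 -0.121]
wpin n 189 [ 0.5625 -0.0006  0.0648] | t 16.08 xang 1.421 L 1.701 R 4.842 pos [ 0.5251 -0.0531  0.0463] F [-5.2  1.2  8.3] M [ 0.249  1.111 -0.062] w 0.110
   tau [ 0.723 -1.683 -0.06 ]
```

send_rows([
  [0,0,0],
  [0,0,0],
  [0,0,0],
  [0,0,0],
  [0,0,0],
], roll=[-0.012,-0.024,-0.036,-0.048,-0.06])

```text
clock: 16.5
position: [0.5251, -0.0531, 0.0463]
ee_rot: [0.738, 0.674, -0.0, -0.0]
ft_force: [-6.6, 0.7, 7.7]
grip_width: 0.106
```

```bash
python3 -c "
from h import *
feel();wpin()"
```

```text
t 16.50 xang 1.480 L 1.641 R 4.783 pos [ 0.5251 -0.0531  0.0463] F [-6.6  0.7  7.7] M [ 0.278  1.248 -0.169] w 0.106
   tau [ 0.76  -1.775 -0.165]
wpin n 192 [ 0.5625 -0.0006  0.0648] | t 16.55 xang 1.481 L 1.640 R 4.782 pos [ 0.5251 -0.0531  0.0463] F [-6.2  1.2  8.2] M [ 0.31   1.204 -0.02 ] w 0.112
   tau [ 0.753 -1.779 -0.088]
```

send_rows([
  [0,0,0],
  [0,0,0],
  [0,0,0],
  [0,0,0],
  [0,0,0],
], roll=[-0.012,-0.024,-0.036,-0.048,-0.06])

```text
clock: 16.97
position: [0.525, -0.0531, 0.0463]
ee_rot: [0.718, 0.696, -0.0, -0.0]
ft_force: [-5.6, 1.4, 8.2]
grip_width: 0.109
```

```bash
python3 -c "
from h import *
feel();wpin()"
```

```text
t 16.97 xang 1.540 L 1.581 R 4.723 pos [ 0.525  -0.0531  0.0463] F [-5.6  1.4  8.2] M [ 0.312  1.281 -0.053] w 0.109
   tau [ 0.757 -1.87  -0.213]
wpin n 189 [ 5.624e-01 -5.000e-04  6.480e-02] | t 17.02 xang 1.541 L 1.580 R 4.722 pos [ 0.525  -0.0531  0.0463] F [-5.9  1.4  8.6] M [ 0.189  1.258 -0.038] w 0.108
   tau [ 0.757 -1.876 -0.127]
```

send_rows([
  [0,0,0],
  [0,0,0],
  [0,0,0],
  [0,0,0],
  [0,0,0],
], roll=[-0.012,-0.024,-0.036,-0.048,-0.06])

```text
clock: 17.43
position: [0.525, -0.053, 0.0463]
ee_rot: [0.697, 0.718, -0.0, -0.0]
ft_force: [-6.7, 1.1, 8.1]
grip_width: 0.112
```

```bash
python3 -c "
from h import *
feel();wpin()"
```

```text
t 17.43 xang 1.601 L 1.521 R 4.663 pos [ 0.525  -0.053   0.0463] F [-6.7  1.1  8.1] M [ 0.387  1.396 -0.075] w 0.112
   tau [ 0.783 -1.964 -0.217]
wpin n 186 [ 0.562  -0.0006  0.0648] | t 17.48 xang 1.601 L 1.520 R 4.662 pos [ 0.525  -0.0531  0.0463] F [-6.   1.6  8.4] M [ 0.297  1.37  -0.008] w 0.107
   tau [ 0.782 -1.971 -0.133]
```

send_rows([
  [0,0,0],
  [0,0,0],
  [0,0,0],
  [0,0,0],
  [0,0,0],
], roll=[-0.008,-0.016,-0.024,-0.032,-0.04])

```text
clock: 17.9
position: [0.525, -0.0531, 0.0463]
ee_rot: [0.682, 0.731, -0.0, -0.0]
ft_force: [-6.3, 1.4, 8.4]
grip_width: 0.111
```

```bash
python3 -c "
from h import *
feel();wpin()"
```

```text
t 17.90 xang 1.640 L 1.481 R 4.623 pos [ 0.525  -0.0531  0.0463] F [-6.3  1.4  8.4] M [ 0.241  1.379 -0.104] w 0.111
   tau [ 0.809 -2.021 -0.125]
wpin n 188 [ 5.617e-01 -5.000e-04  6.480e-02] | t 17.95 xang 1.641 L 1.481 R 4.622 pos [ 0.525  -0.053   0.0463] F [-6.5  1.3  8.6] M [ 0.263  1.419 -0.068] w 0.104
   tau [ 0.803 -2.026 -0.077]
```

send_rows([
  [0,0,0],
  [0,0,0],
  [0,0,0],
  [0,0,0],
  [0,0,0],
], roll=[-0.006,-0.012,-0.018,-0.024,-0.03])

```text
clock: 18.37
position: [0.5249, -0.0531, 0.0463]
ee_rot: [0.671, 0.741, -0.001, -0.0]
ft_force: [-6.4, 0.8, 8.8]
grip_width: 0.108
```

```bash
python3 -c "
from h import *
feel();wpin()"
```

```text
t 18.37 xang 1.670 L 1.451 R 4.593 pos [ 0.5249 -0.0531  0.0463] F [-6.4  0.8  8.8] M [ 0.257  1.378 -0.068] w 0.108
   tau [ 0.818 -2.066 -0.091]
wpin n 186 [ 0.5614 -0.0007  0.0648] | t 18.42 xang 1.671 L 1.451 R 4.592 pos [ 0.5249 -0.0531  0.0463] F [-7.7  1.4  8.6] M [0.311 1.409 0.004] w 0.106
   tau [ 0.813 -2.07  -0.057]
```

send_rows([
  [0,0,0],
  [0,0,0],
  [0,0,0],
  [0,0,0],
  [0,0,0],
], roll=[-0.006,-0.012,-0.018,-0.024,-0.024])

```text
clock: 18.83
position: [0.5249, -0.0531, 0.0463]
ee_rot: [0.662, 0.749, -0.001, -0.0]
ft_force: [-7.8, 0.9, 9.6]
grip_width: 0.108
```

```bash
python3 -c "
from h import *
feel();wpin()"
```

```text
t 18.83 xang 1.694 L 1.427 R 4.569 pos [ 0.5249 -0.0531  0.0463] F [-7.8  0.9  9.6] M [ 0.3    1.429 -0.023] w 0.108
   tau [ 0.814 -2.101  0.109]
wpin n 189 [ 0.5606 -0.0006  0.0648] | t 18.88 xang 1.694 L 1.428 R 4.569 pos [ 0.5249 -0.0531  0.0463] F [-6.8  1.1  9.6] M [0.264 1.458 0.042] w 0.108
   tau [ 0.802 -2.102  0.034]
```

```bash
python3 -c "
from h import *
wpin();wpin();wpin()"
```

```text
wpin n 190 [ 5.606e-01 -5.000e-04  6.480e-02] | t 18.93 xang 1.694 L 1.428 R 4.569 pos [ 0.5249 -0.0531  0.0463] F [-7.5  0.9  9.1] M [0.286 1.419 0.02 ] w 0.108
   tau [ 0.794 -2.102 -0.013]
wpin n 187 [ 5.606e-01 -5.000e-04  6.480e-02] | t 18.98 xang 1.694 L 1.428 R 4.569 pos [ 0.5249 -0.0531  0.0463] F [-7.6  1.7 10.1] M [ 0.299  1.43  -0.014] w 0.111
   tau [ 0.79  -2.102 -0.03 ]
wpin n 187 [ 5.605e-01 -4.000e-04  6.470e-02] | t 19.03 xang 1.694 L 1.428 R 4.569 pos [ 0.5249 -0.053   0.0463] F [-6.4  0.8  8.2] M [ 0.241  1.444 -0.009] w 0.108
   tau [ 0.788 -2.102 -0.035]
```

Still dipping, down 1.9 mm. One more small step.

send_rows([
  [0,0,0],
  [0,0,0],
  [0,0,0],
  [0,0,0],
  [0,0,0],
], roll=[-0.005,-0.01,-0.015,-0.02,-0.02])

```text
clock: 19.45
position: [0.5249, -0.053, 0.0463]
ee_rot: [0.655, 0.756, -0.001, -0.0]
ft_force: [-6.8, 1.9, 8.4]
grip_width: 0.105
```

```bash
python3 -c "
from h import *
feel();wpin()"
```

```text
t 19.45 xang 1.714 L 1.407 R 4.549 pos [ 0.5249 -0.053   0.0463] F [-6.8  1.9  8.4] M [0.288 1.486 0.051] w 0.105
   tau [ 0.807 -2.137  0.068]
wpin n 185 [ 5.599e-01 -5.000e-04  6.480e-02] | t 19.50 xang 1.714 L 1.407 R 4.549 pos [ 0.5249 -0.0531  0.0463] F [-6.8  0.7  9.2] M [0.231 1.457 0.033] w 0.108
   tau [ 0.796 -2.137  0.006]
```

send_rows([
  [0,0,0],
  [0,0,0],
  [0,0,0],
  [0,0,0],
  [0,0,0],
], roll=[-0.005,-0.01,-0.015,-0.02,-0.02])

```text
clock: 19.92
position: [0.5249, -0.0531, 0.0463]
ee_rot: [0.647, 0.763, -0.001, -0.0]
ft_force: [-7.2, 0.4, 9.2]
grip_width: 0.107
```

```bash
python3 -c "
from h import *
feel();wpin()"
```

```text
t 19.92 xang 1.734 L 1.387 R 4.529 pos [ 0.5249 -0.0531  0.0463] F [-7.2  0.4  9.2] M [0.245 1.523 0.092] w 0.107
   tau [ 0.787 -2.174  0.026]
wpin n 189 [ 5.584e-01 -5.000e-04  6.460e-02] | t 19.97 xang 1.734 L 1.387 R 4.529 pos [ 0.5249 -0.0531  0.0463] F [-7.   1.2  8.7] M [0.255 1.541 0.083] w 0.112
   tau [ 0.778 -2.174 -0.036]
```

```bash
python3 -c "
from h import *
wpin();wpin();wpin()"
```

```text
wpin n 187 [ 5.582e-01 -4.000e-04  6.480e-02] | t 20.02 xang 1.734 L 1.387 R 4.529 pos [ 0.5249 -0.0531  0.0463] F [-8.1  1.3  9.5] M [0.276 1.526 0.098] w 0.107
   tau [ 0.772 -2.174 -0.074]
wpin n 183 [ 5.581e-01 -4.000e-04  6.490e-02] | t 20.07 xang 1.734 L 1.387 R 4.529 pos [ 0.5249 -0.0531  0.0463] F [-7.1  0.5  8.9] M [0.304 1.521 0.075] w 0.109
   tau [ 0.77  -2.174 -0.085]
wpin n 183 [ 5.581e-01 -5.000e-04  6.480e-02] | t 20.12 xang 1.734 L 1.387 R 4.529 pos [ 0.5249 -0.0531  0.0463] F [-7.5  1.   9.5] M [0.281 1.532 0.094] w 0.108
   tau [ 0.77  -2.173 -0.087]
```

send_rows([
  [0,0,0],
  [0,0,0],
  [0,0,0],
  [0,0,0],
  [0,0,0],
], roll=[-0.005,-0.01,-0.015,-0.02,-0.02])

```text
clock: 20.53
position: [0.5249, -0.0531, 0.0463]
ee_rot: [0.639, 0.769, -0.001, -0.0]
ft_force: [-8.5, 1.5, 9.2]
grip_width: 0.106
```

```bash
python3 -c "
from h import *
feel();wpin();wpin()"
```

```text
t 20.53 xang 1.754 L 1.367 R 4.509 pos [ 0.5249 -0.0531  0.0463] F [-8.5  1.5  9.2] M [0.28  1.46  0.029] w 0.106
   tau [ 0.825 -2.201  0.074]
wpin n 187 [ 5.55e-01 -4.00e-04  6.47e-02] | t 20.58 xang 1.754 L 1.367 R 4.509 pos [ 0.5249 -0.0531  0.0463] F [-6.1  1.4  9.7] M [ 0.229  1.497 -0.002] w 0.107
   tau [ 0.813 -2.201  0.01 ]
wpin n 185 [ 5.549e-01 -4.000e-04  6.490e-02] | t 20.63 xang 1.754 L 1.368 R 4.509 pos [ 0.5249 -0.0531  0.0463] F [-7.1  1.2  9.6] M [0.267 1.504 0.056] w 0.108
   tau [ 0.808 -2.201 -0.027]
```

```bash
python3 -c "
from h import *
q=load('w1.png');r=q['im'].astype(int);C=cloud(q)
b=(r[...,2]>r[...,1]+50)&(r[...,1]>r[...,0]+15)&(r[...,1]<.7*r[...,2])&(abs(C[...,1]+.001)<.008)&(C[...,0]<.60)&(C[...,0]>.53)&(C[...,2]<.08)
v,u=np.where(b);print(np.c_[u,v][:30].tolist(),C[b].mean(0),C[b][:,0].min(),C[b][:,0].max())
wpin();wpin();im=load('w_.png')['im'];cv2.imwrite('pics/w10b.png',cv2.resize(im,(800,600)))
"
```

```text
[[284, 97], [285, 97], [286, 97], [287, 97], [283, 98], [284, 98], [285, 98], [286, 98], [287, 98], [288, 98], [283, 99], [284, 99], [285, 99], [286, 99], [287, 99], [288, 99], [283, 100], [284, 100], [285, 100], [286, 100], [287, 100], [288, 100], [284, 101], [285, 101], [286, 101], [287, 101], [288, 101], [285, 102], [286, 102], [287, 102]] [ 0.56807862 -0.00176244  0.06559112] 0.5653762955681036 0.5705208088279456
wpin n 184 [ 5.55e-01 -4.00e-04  6.47e-02] | t 20.68 xang 1.754 L 1.368 R 4.509 pos [ 0.5249 -0.0531  0.0463] F [-8.1  1.3  9.2] M [ 0.257  1.488 -0.02 ] w 0.107
   tau [ 0.806 -2.201 -0.037]
wpin n 186 [ 5.55e-01 -4.00e-04  6.48e-02] | t 20.73 xang 1.754 L 1.368 R 4.509 pos [ 0.5249 -0.0531  0.0463] F [-7.8  1.4 10. ] M [0.323 1.501 0.04 ] w 0.107
   tau [ 0.806 -2.2   -0.039]
```

View pics/w10b.png

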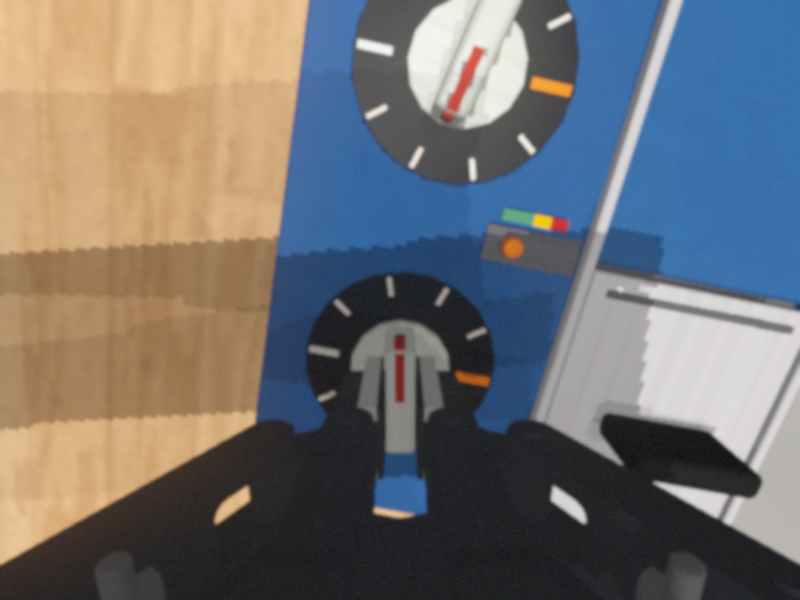

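The pin (513,247) is level with the green mark and has moved 7.5 mm from the yellow. One very small turn will show whether it has bottomed out.

send_rows([
  [0,0,0],
  [0,0,0],
  [0,0,0],
  [0,0,0],
  [0,0,0],
], roll=[-0.003,-0.006,-0.01,-0.01,-0.01])

```text
clock: 21.15
position: [0.5249, -0.0531, 0.0463]
ee_rot: [0.636, 0.772, -0.001, -0.0]
ft_force: [-7.7, 0.9, 9.2]
grip_width: 0.104
```

```bash
python3 -c "
from h import *
feel();wpin();wpin()"
```

```text
t 21.15 xang 1.764 L 1.358 R 4.499 pos [ 0.5249 -0.0531  0.0463] F [-7.7  0.9  9.2] M [ 0.234  1.563 -0.031] w 0.104
   tau [ 0.837 -2.212  0.015]
wpin n 185 [ 5.549e-01 -5.000e-04  6.470e-02] | t 21.20 xang 1.764 L 1.358 R 4.499 pos [ 0.5248 -0.0531  0.0463] F [-7.1  0.4  9.2] M [0.233 1.532 0.014] w 0.108
   tau [ 0.835 -2.212  0.003]
wpin n 184 [ 5.549e-01 -5.000e-04  6.480e-02] | t 21.25 xang 1.764 L 1.358 R 4.499 pos [ 0.5248 -0.0531  0.0463] F [-8.1  0.9 10.1] M [ 0.265  1.579 -0.005] w 0.107
   tau [ 0.834 -2.211 -0.   ]
```

The pin didn't move further and there's no moment, so the bolt is fully back. Releasing and going to the cover handle.

send_rows([
  [0,0,0],
  [0,0,0],
  [0,0,0],
  [0,0,0],
  [0,0,0],
], roll=[0,0,0,0,0], jaw=0.4)

```text
clock: 21.67
position: [0.5256, -0.0534, 0.046]
ee_rot: [0.636, 0.772, 0.0, 0.0]
ft_force: [0.4, 0.0, -0.5]
grip_width: 0.4
```

send_rows([
  [0,0,-12],
  [0,0,-26],
  [0,0,-40],
  [0,0,-55],
  [0,0,-70],
], roll=[0,0,0,0,0])

```text
clock: 22.08
position: [0.526, -0.0531, 0.1183]
ee_rot: [0.636, 0.772, 0.0, 0.001]
ft_force: [0.4, -0.4, 0.1]
grip_width: 0.401
```

send_rows([
  [-5,19,0],
  [-10,38,0],
  [-15,57,0],
  [-20,76,0],
  [-24,95,0],
], roll=[0.12,0.24,0.36,0.48,0.6])

```text
clock: 22.5
position: [0.6247, -0.059, 0.1178]
ee_rot: [0.837, 0.547, 0.001, 0.001]
ft_force: [0.3, -0.6, -0.1]
grip_width: 0.402
```

send_rows([
  [0,0,0],
  [0,0,0],
  [0,0,0],
  [0,0,0],
  [0,0,0],
], roll=[0.12,0.24,0.36,0.48,0.6])

```text
clock: 22.92
position: [0.6239, -0.0584, 0.1179]
ee_rot: [0.961, 0.275, 0.001, 0.0]
ft_force: [-0.2, 0.1, 0.2]
grip_width: 0.399
```

send_rows([
  [0,0,0],
  [0,0,0],
  [0,0,0],
  [0,0,0],
  [0,0,0],
], roll=[0.12,0.24,0.36,0.48,0.584])

```text
clock: 23.33
position: [0.6239, -0.0584, 0.118]
ee_rot: [1.0, -0.013, 0.001, -0.0]
ft_force: [0.2, 0.3, -0.3]
grip_width: 0.401
```

```bash
cat >> h.py <<'E'
def handle(f):
    shot('wrist',f);q=load(f);C=cloud(q);o=monitor.get_obs();R=Ro.from_quat(o['ee_rot']).as_matrix()
    T=(C-o['position'])@R*1000;im=q['im'].max(-1)
    m=(C[...,2]>.088)&(C[...,2]<.099)&(abs(C[...,0]-.623)<.03)&(abs(T[...,1])<14)
    P=T[m][:,:2].astype(np.float32);print('handle tool',T[m].mean(0) if m.sum() else 0,C[m].mean(0),cv2.minAreaRect(P) if m.sum() else 0)
E
python3 -c "
from h import *
feel();handle('w11.png');go([.623,-.058,.0455],-.02)
q=load('w10.png') if 0 else None"
```

```text
t 23.33 xang -0.026 L 3.148 R 6.289 pos [ 0.6239 -0.0584  0.118 ] F [ 0.2  0.3 -0.3] M [-0.06  -0.012  0.012] w 0.401
   tau [0.201 0.031 2.136]
handle tool [ 3.0971779   1.76324533 24.80174718] [ 0.62701696 -0.06011415  0.09316858] ((2.1820201873779297, 1.6707913875579834), (9.470682144165039, 42.8454704284668), 89.08966827392578)
t 23.38 pos [ 0.6239 -0.0583  0.118 ] xang -0.033 offs [-1.1 -0.2 72.5] roll -0.013 q [ 0.41  0.44 -0.5   1.54  0.22  1.22 -1.73]
```

send_rows([
  [2,1.7,10],
  [2,1.7,25],
  [2,1.7,40],
  [2,1.7,52],
  [2,1.7,60],
], roll=[0,0,0,0,0])

```text
clock: 23.8
position: [0.6248, -0.0604, 0.0545]
ee_rot: [1.0, -0.009, -0.001, -0.0]
ft_force: [-0.2, -0.1, -0.2]
grip_width: 0.403
```

send_rows([
  [0,0,3],
  [0,0,6],
  [0,0,9],
  [0,0,11],
  [0,0,11],
], roll=[0,0,0,0,0])

```text
clock: 24.22
position: [0.6254, -0.0603, 0.0451]
ee_rot: [1.0, -0.01, 0.0, 0.0]
ft_force: [0.6, -0.5, -0.1]
grip_width: 0.402
```

```bash
python3 -c "
from h import *
feel();handle('w12.png')"
```

```text
t 24.22 xang -0.020 L 3.141 R 6.283 pos [ 0.6254 -0.0603  0.0451] F [ 0.6 -0.5 -0.1] M [-0.059  0.052 -0.057] w 0.402
   tau [ 0.045 -0.117 -0.012]
handle tool [  2.37902394  -0.12754381 -47.81932148] [ 0.62787654 -0.06029434  0.09305466] ((0.35387611389160156, -0.18206071853637695), (9.8956880569458, 43.86945343017578), 89.43429565429688)
```

send_rows([
  [0,0,0],
  [0,0,0],
  [0,0,0],
  [0,0,0],
  [0,0,0],
], roll=[0,0,0,0,0], jaw=0, newtons=25)

```text
clock: 24.68
position: [0.6256, -0.0605, 0.0455]
ee_rot: [1.0, -0.01, 0.0, 0.0]
ft_force: [-1.1, -0.1, 4.0]
grip_width: 0.111
```

send_rows([
  [0,-0.4,0],
  [0,-0.8,0],
  [0,-1.2,0],
  [0,-1.6,0],
  [0,-2,0],
], roll=[0,0,0,0,0])

```text
clock: 25.1
position: [0.6256, -0.0587, 0.0455]
ee_rot: [1.0, -0.01, 0.0, 0.0]
ft_force: [-1.6, -1.4, 5.0]
grip_width: 0.11
```

```bash
python3 -c "
from h import *
feel()"
```

```text
t 25.10 xang -0.020 L 3.142 R 6.284 pos [ 0.6256 -0.0587  0.0455] F [-1.6 -1.4  5. ] M [-0.391  0.376  0.123] w 0.110
   tau [-0.393 -0.599 -0.099]
```

send_rows([
  [0,-3,0],
  [0,-7,0],
  [0,-12,0],
  [0,-17,0],
  [0,-22,0],
], roll=[0,0,0,0,0])

```text
clock: 25.52
position: [0.626, -0.0366, 0.0455]
ee_rot: [1.0, -0.01, 0.0, 0.0]
ft_force: [-1.8, -1.8, 6.1]
grip_width: 0.109
```

send_rows([
  [0,-6,0],
  [0,-13,0],
  [0,-20,0],
  [0,-27,0],
  [0,-34,0],
], roll=[0,0,0,0,0])

```text
clock: 25.93
position: [0.6265, -0.0024, 0.0454]
ee_rot: [1.0, -0.01, 0.0, 0.0]
ft_force: [-3.0, -1.5, 6.9]
grip_width: 0.111
```

send_rows([
  [0,-6,0],
  [0,-12,0],
  [0,-18,0],
  [0,-22,0],
  [0,-26,0],
], roll=[0,0,0,0,0])

```text
clock: 26.35
position: [0.627, 0.0238, 0.0455]
ee_rot: [1.0, -0.01, -0.0, 0.0]
ft_force: [-2.9, -1.8, 6.3]
grip_width: 0.107
```

send_rows([
  [0,-1.5,0],
  [0,-3,0],
  [0,-4.5,0],
  [0,-6,0],
  [0,-6.5,0],
], roll=[0,0,0,0,0])

```text
clock: 26.77
position: [0.627, 0.0284, 0.0454]
ee_rot: [1.0, -0.011, -0.0, 0.001]
ft_force: [-3.9, -6.9, 8.4]
grip_width: 0.112
```

```bash
python3 -c "
from h import *
feel()"
```

```text
t 26.77 xang -0.021 L 3.143 R 6.284 pos [0.627  0.0284 0.0454] F [-3.9 -6.9  8.4] M [-1.356  0.878  0.141] w 0.112
   tau [-1.424 -1.981 -0.162]
```

Travel is 89 mm and the force is rising, so it's at the stop. One more small press, then release and lift.

send_rows([
  [0,-0.5,0],
  [0,-1,0],
  [0,-1,0],
  [0,-1,0],
  [0,-1,0],
], roll=[0,0,0,0,0])

```text
clock: 27.18
position: [0.627, 0.0284, 0.0454]
ee_rot: [1.0, -0.011, -0.0, 0.002]
ft_force: [-5.0, -6.1, 8.5]
grip_width: 0.104
```

send_rows([
  [0,1,0],
  [0,1,0],
  [0,1,0],
  [0,1,0],
  [0,1,0],
], roll=[0,0,0,0,0], jaw=0.4)

```text
clock: 27.6
position: [0.6271, 0.0305, 0.0448]
ee_rot: [1.0, -0.01, -0.0, -0.0]
ft_force: [0.1, -0.1, -0.9]
grip_width: 0.399
```

send_rows([
  [0,0,-12],
  [0,0,-26],
  [0,0,-40],
  [0,0,-60],
  [0,0,-80],
], roll=[0,0,0,0,0])

```text
clock: 28.02
position: [0.6274, 0.0303, 0.1275]
ee_rot: [1.0, -0.01, 0.001, -0.0]
ft_force: [-0.8, 0.6, -0.5]
grip_width: 0.398
```

send_rows([
  [-20,0,-20],
  [-45,0,-40],
  [-75,0,-60],
  [-100,0,-70],
  [-120,0,-80],
], roll=[0,0,0,0,0])

```text
clock: 28.43
position: [0.5061, 0.0331, 0.2078]
ee_rot: [1.0, -0.01, 0.002, 0.0]
ft_force: [0.5, 0.3, 0.7]
grip_width: 0.4
```

```bash
python3 -c "
from h import *
feel();shot('wrist','w13.png');q=load('w13.png');C=cloud(q);cv2.imwrite('pics/w13b.png',cv2.resize(q['im'],(800,600)))
m=(C[...,2]>.089)&(C[...,2]<.099)&(abs(C[...,0]-.625)<.035)&(abs(C[...,1]-.03)<.03);print(C[m].mean(0))"
```

```text
t 28.43 xang -0.019 L 3.141 R 6.283 pos [0.5061 0.0331 0.2078] F [0.5 0.3 0.7] M [ 0.012 -0.01   0.045] w 0.400
   tau [ 0.639 -0.326 -0.43 ]
[0.62631247 0.02950917 0.09304372]
```

View pics/w13b.png

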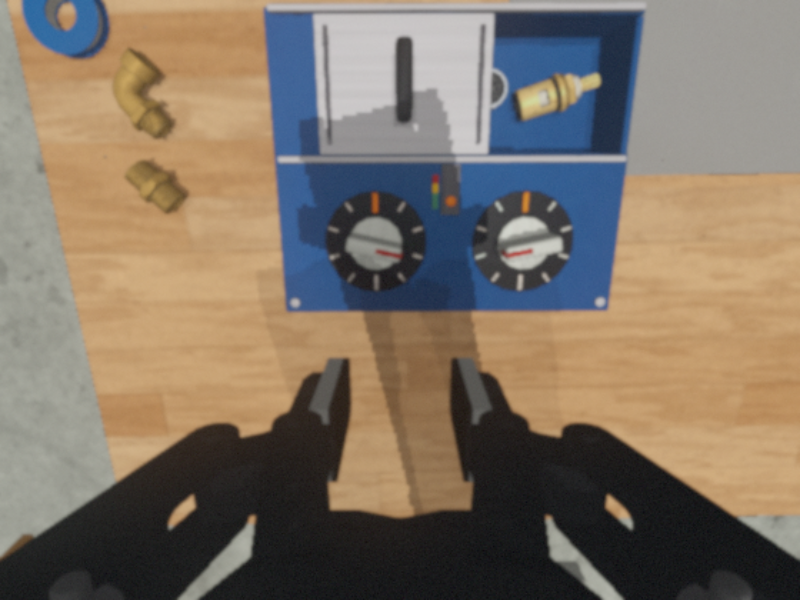

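The cover is open (handle at (404,80), a move of 89.8 mm) and the inside shows a cartridge. The pin (450,201) is at green, and the bystanders in view look unmoved. Handing in.

```bash
python3 -c "
from h import *
print(manip.hand_in())"
```

```text
the job is handed in; nothing more can be done
None
```

The safe is open and the job is handed in at about 28.5 s. I turned the left dial clockwise to about 1.77 rad, where the bolt stepped to yellow. I then turned the right dial anticlockwise to about 4.50 rad, where it stepped to green. Last, I slid the cover left to its stop.

**Last checks:**
- **Cover:** by wrist-camera depth the handle moved 89.8 mm. It slid with about 1–2 N, and I pressed it against the stop with about 7 N.
- **Bolt:** the pin is at the green mark. A further 0.01 rad on the right dial did not move it and met no resistance.
- **Force on the dials:** measured turning moments stayed under about 0.2 N m throughout.
- **Robot and bystanders:** the arm is clear and touching nothing. The brass fittings and tape look unmoved in the last picture. I did not look again at the things on the right, but the arm only passed well above them.

**Disagreements:**
- **Fingertips:** the camera images showed them about 30–36 mm above the reported TCP. My first grasp therefore closed on air above the left dial without touching it, and I corrected later heights from the images.
- **Feeling for the bolt:** the moment readings were too noisy to feel the bolt with, so I watched the pin by camera instead.
- **Pin travel:** the images give about 13 mm in all, against up to 15 mm expected. The gap fits the bolt's unknown starting position and the 2 mm camera calibration.

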